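# Load the reference filter and click it into the photometer's beam

## Robot

A 6-joint arm with a two-finger parallel gripper is mounted at the origin on the work surface. World frame = base frame: x ahead of the robot, y to its left, z up, the work surface at z = 0. Lengths are in m, angles in rad, forces in N, time in s.
With the tool pointing down it reaches from about 0.325 to 0.85 m from the base axis. Payload 15.5 kg.
Tool frame: the origin (TCP) lies between the finger pads; the fingertips stand 14 mm ahead of it and the grasp point (between the pads) lies 5 mm behind it (r.tips_ahead is the distance from the TCP to the fingertips, in m); z points along the fingers, y is the line along which they close (so a half turn about z gives the same grasp; the last joint's range is limited). The gripper opens to 91 mm and grips with 3 to 60 N. Pads are 32 mm wide; open, the fingers measure 118 mm over their backs; the gripper's body (76 mm by 178 mm) begins 60 mm behind the grasp point.
Start: joints at [-1.296, 0.494, 1.345, -0, 1.302, -0.096], TCP at [0.226, -0.583, 0.228] pointing down, gripper open.
Joint ranges: [-2.91, 2.91], [-0.82, 2.16], [0.22, 2.67], [-1.22, 4.37], [0.12, 2.79], [-3.08, 3.08]. Speed limits (rad/s): [1.89, 1.89, 2.57, 3.01, 3.01, 3.01].

## Interface

Orientations are given as a 3x3 rotation matrix whose columns are the frame's x, y, z axes.
In Python, from cell import r gives the robot as it stands. The module is installed in compiled form; this text tells all that it offers.
- The arm moves only by the tool step_arm, never from a script. Its argument "rows" is a list that holds one entry, the list of rows, each a list of 5 numbers: the closure, from 0 (fully open) to 1 (shut), then the shift along the tool's x, y, z in mm, then the turn about the tool's z in degrees. In form: [[[jaw, tx, ty, tz, roll], ...]]. A call has exactly 10 rows; each row is the pose to reach, as a shift and turn from the pose commanded when the call began, along the tool's axes at that moment; what a row does not reach only later rows make up. A row lasts 1/8 s, in which the tool goes at most 62.5 mm and 10.7 degrees, less where a joint would pass 70% of its speed; a pose out of reach is approached as far as the arm can. A call with a gripper value outside its range is refused whole. The fingers move at their own pace and stop on an object; the grip force is fixed at half the most. Time passes only in rows, so rows that repeat a pose let the fingers close, or fill a call up. It gives the time, the measured TCP pose, the force, the opening and the grip force at its end, in the units of the state.
- r.sense(): the state, without advancing time (a new reading comes with each control period).
- r.snapshot(name): name is "scene" or "top" or "wrist"; returns the picture (384x512x3 uint8, blue, green, red); there is no depth.
- r.camera_model(name): a dict with "intrinsics" (3x3 intrinsics, pixels), "k1" (the pictures are not rectified: a ray, as slopes to the right and down, at radius r is drawn at 1 + k1 r^2 times it, then the intrinsics apply), "rvec" (rotation vector, rad) and "tvec" (3), from world to camera coordinates, as OpenCV has them. Camera axes: x right, y down, z forward; pixel columns grow to the right and rows downward; lengths in m; the calibration is good to about 2 mm. A picture is of the moment at which its call begins: read the wrist's pose just before it. camera_model takes no time and is no camera call; for the wrist camera it gives the pose at the moment of the call.
- r.sign_off(): hands the job in; it is judged then, once.
Trained networks look in the newest picture that a camera, given by its name, has taken for a name from the list of things; names that differ only in an ending like _2 or _b are one class to them, and where a whole thing is asked for, a point or a joint stands for the part that bears it (a point fixed in the world has none). Each returns a list of dicts, best first, with "score" (0 to 1); they miss things now and then, are a little off and sometimes report something else, mostly with a low value. They report only what shows in the picture. A call takes as long as a camera call. They do not tell look-alikes from the thing itself.
- r.find_in(camera, thing): "point" ([x, y, z] in m, in world coordinates, good to about 4 mm: the middle of the surface that is visible of it).
- r.trace(camera, thing): "region" (384x512 bool, what is visible of it).
- r.mark_of(camera, thing): "point" ([x, y, z] in m, in world coordinates, good to about 4 mm: a listed point, or the origin of a listed thing).
The state is a dict: "clock": time; "q": joint angles; "joint_vel": joint speeds; "effort": joint torques, N m; "ee_pos": TCP position; "orientation": TCP orientation; "force": force on the tool from outside, world axes, zero at the start; "wrist_torque": the same for the moment, N m; "opening": opening from 0.0 (shut) to 1.0 (fully open); "finger_force": force on a finger pad.
Only numpy, scipy, OpenCV 4.12 (cv2) and the standard library are available. Lean on these libraries where they do the work, as an engineer would, in place of code of your own. Each camera call takes 0.05 s, during which the arm holds its last target. There are 200 camera calls.

## Task

The photometer on the bench is due its filter check: take the metal-framed reference filter out of the white storage block and seat it fully home in the one empty cell of the cell changer, with its windows facing along the beam. Push the thumb lever away from the keypad side, click by click, until that cell has snapped in line with the beam, without running past it. Do not force the lever or the cells, and leave the cuvettes in the block and the amber reagent bottle where they stand.

Things in the scene. Friction and masses are not known exactly. Their poses are not given: they have to be found in the camera images.
- photometer: Cream bench photometer, 300 x 310 mm, deck 115 mm high; origin at the centre of its underside, x from its keypad side (front) to its back, y to its left, z up. Deck, left: open black compartment (x -98..98, y 30..142 mm) with the cell changer; right: the thumb lever in its slot; low grey shroud (22 mm above the deck) behind the compartment. Delicate: nothing on it may be loaded with over 18 N.
- changer: Swing arm in the compartment, with five grey cells side by side on an arc of 140 mm radius; origin on its vertical axle (photometer x = 0, y = -45 mm), y towards the middle cell. It locks in a notch with each cell at the beam: notches 20 mm apart at the cells (0.143 rad). End stops only beyond the first and last cell.
- beam (a point): Where the light beam crosses the cells, at deck height (115 mm), photometer x = 0, y = 95 mm, between two lens barrels in the facing walls; a thin black pointer mark on each rim is in line with it. Axes as the photometer's; the beam runs along y.
- cell (a point): Centre of the mouth of the one empty cell, a square well 14 mm wide, 30 mm deep; mouth 107 mm above the bench (deck -8). x along the arc, y radial (along the beam when there), z up. Starts 1 to 3 notches to the +x side of the beam (rarely between two); goes to -x as the lever is pushed. The next cells hold cuvettes 13.5 mm wide that stand 17 mm above the mouths; along y 30 mm are free.
- lever: Thumb lever; origin on the axle, y from pad to axle. It turns the arm through a spring: pushed, the pad's force rises 0.5 N per mm while the arm stays locked, until at 5 to 10 N (varies by unit; 13 to 24 mm from rest) the arm snaps on one notch in 0.15 s and the force drops by 2 to 4 N. Held, another 6 to 8 mm snaps the next. Let go before the snap, the pad springs back and the arm has not moved.
- pad (a point): Centre of the upright ribbed grey thumb pad, 12 mm thick along its x, 24 mm wide along y, 22 mm high (from 8 to 30 mm above the deck), 55 mm from the axle. Push its -x face towards the photometer's +x. At rest it lies 8 mm farther on for each notch gained.
- filter_mid (a point): Centre (half-way up) of the reference filter: plain aluminium frame, 12 x 12 mm and 68 mm high, upright, foot chamfered, a glass window low in the two faces that look along its y; about 45 g. z up. Fully home in the cell this point lies 4 mm above the cell's mouth.
- filter: The same filter; origin at the centre of its underside.
- block: White storage block, 150 (x) x 46 (y) x 36 mm, fixed to the bench; origin at the centre of its underside. Four square holes in a row along x at -48, -16, 16 and 48 mm, 26 mm deep; the filter (42 mm stand out, its y along the block's y) and two cuvettes (22 mm stand out) are in three of them, in any order.
- cuvette_a: Stoppered glass cuvette, 12.5 mm square, 48 mm high, in a hole of the block; origin at its underside. To be left alone.
- cuvette_b: Another such cuvette in the block. To be left alone.
- reagent: Amber reagent bottle, 68 mm across, 135 mm high, on the bench to the right of the photometer; origin at its underside. To be left alone.
Mind the look-alikes: they are no part of the job. Of the things like the filter, leave any that is pink; of the rest the smaller one is meant.

How it is judged:
At the end, for the whole second after the job is handed in: The filter stands home in the formerly empty cell (its centre within 3 mm of the cell's axis and less than 6 mm above the mouth, upright, windows along the beam), and that cell has snapped into the notch at the beam (within 4 mm of it), all at rest (horizontal distance between filter_mid and cell below 0.003 m and z of filter_mid in the frame of cell below 0.006 m and angle between filter_mid's own z axis and vertical below 0.15 rad and angle between the y axis of filter_mid and the y axis of cell, either way round below 0.3 rad and horizontal distance between cell and beam below 0.004 m and linear speed of filter below 0.02 m/s); the robot touches nothing.
It fails at once if the empty cell is driven past the beam by more than 8 mm (x of cell in the frame of photometer below -0.008 m).
It fails at once if the robot loads the lever, the cells or the housing with more than 18 N (contact force between photometer and the fingers above 18 N or contact force between photometer and the arm above 18 N).
It fails at once if the filter is forced against the photometer with more than 18 N (contact force between filter and photometer above 18 N).
It fails at once if a cuvette in the block or the reagent bottle is moved by more than 15 mm (distance of any of cuvette_a, cuvette_b, reagent from where it was at the start of the episode above 0.015 m).
It also fails if it takes over 61 s, if anything falls off the work surface, if the arm or the gripper's body presses on something with over 40 N, if the wrist force passes 120 N, or if a joint passes its speed limit or range.

## Working session

There is one attempt and no reset: what is moved stays moved. The work goes in short steps, Python scripts to look and compute and a tool call to move; the robot and the scene stay as the last step left them, time stands still between calls to the robot, and variables do not carry over. Pictures are saved under pics/ and viewed, at most 10 in all, crops included, and the job is handed in when it is done.

Besides the shell and the picture viewer there is one more tool, called as name(argument=value, ...), one argument or row to a line, values as JSON. step_arm: Moves the arm, as the interface text tells. Its arguments: {"type":"object","properties":{"rows":{"type":"array"}},"required":["rows"]}

```bash
mkdir -p pics; cat > h.py <<'E'
import numpy as np, cv2
from cell import r
def cam(c):
    m=r.camera_model(c); R=cv2.Rodrigues(np.array(m["rvec"],float))[0]
    return np.array(m["intrinsics"],float),m["k1"],R,np.array(m["tvec"],float).ravel()
def proj(M,p):
    K,k,R,t=M; q=R@np.array(p,float)+t; s=q[:2]/q[2]; s=s*(1+k*(s@s)); return K[:2,:2]@s+K[:2,2]
def ray(M,uv):
    K,k,R,t=M; s=np.linalg.solve(K[:2,:2],np.array(uv,float)-K[:2,2]); d=s.copy()
    for _ in range(20): d=s/(1+k*(d@d))
    return -R.T@t, R.T@np.array([d[0],d[1],1])
def atz(M,uv,z):
    o,d=ray(M,uv); return o+d*(z-o[2])/d[2]
def show(f,im,box=None,sc=1):
    if box: im=im[box[1]:box[3],box[0]:box[2]]
    cv2.imwrite("pics/"+f,cv2.resize(im,None,fx=sc,fy=sc,interpolation=cv2.INTER_CUBIC))
E
python3 - <<'E'
from h import *
np.set_printoptions(precision=4,suppress=True)
ims={}
for c in("scene","top"):
    ims[c]=r.snapshot(c); cv2.imwrite(f"pics/raw_{c}.png",ims[c])
    M=cam(c)
    for t in("photometer","changer","cell","pad","filter_mid","block","cuvette_a","reagent"):
        for d in r.mark_of(c,t)[:4]:
            if d["score"]>.2: print(c,t,round(d["score"],2),np.array(d["point"]),proj(M,d["point"]).round())
show("both.png",np.vstack([ims["scene"],ims["top"]]),None,.78)
s=r.sense();print(s["clock"],s["orientation"],s["ee_pos"])
E
```

```text
scene photometer 0.72 [ 0.5272 -0.1072 -0.0025] [227. 209.]
scene changer 0.85 [ 0.536  -0.1503  0.0017] [219. 202.]
scene cell 0.89 [ 0.5332 -0.0076  0.1089] [240. 196.]
scene pad 0.59 [ 0.5493 -0.1982  0.1352] [206. 161.]
scene filter_mid 0.72 [0.3867 0.3746 0.0398] [373. 281.]
scene filter_mid 0.45 [0.4599 0.4419 0.0363] [370. 315.]
scene filter_mid 0.41 [0.4626 0.3528 0.0443] [342. 286.]
scene block 0.67 [0.507  0.3366 0.0024] [321. 301.]
scene block 0.64 [ 0.5517 -0.203   0.1334] [204. 161.]
scene cuvette_a 0.63 [0.5505 0.3201 0.0056] [302. 303.]
scene cuvette_a 0.63 [0.4962 0.3398 0.0083] [326. 298.]
scene reagent 0.59 [ 0.5338 -0.0111  0.1096] [239. 195.]
scene reagent 0.53 [ 0.3804 -0.4039 -0.0021] [226. 159.]
top photometer 0.86 [ 0.5313 -0.1033 -0.0056] [290. 184.]
top photometer 0.73 [0.5096 0.3383 0.0001] [131. 190.]
top cell 0.56 [ 0.5268 -0.0102  0.1063] [258. 177.]
top pad 0.59 [ 0.5518 -0.2008  0.1337] [336. 166.]
top pad 0.54 [ 0.3792 -0.3969 -0.    ] [398. 240.]
top filter_mid 0.5 [0.3882 0.3773 0.0438] [107. 233.]
top block 0.72 [ 0.5129  0.3394 -0.0009] [130. 189.]
top cuvette_a 0.55 [0.4904 0.3421 0.0083] [128. 196.]
top cuvette_a 0.37 [0.5511 0.324  0.0075] [136. 175.]
top reagent 0.62 [ 0.3781 -0.3985 -0.0008] [398. 240.]
0.9 [[ 0.9324  0.3614 -0.    ]
 [ 0.3614 -0.9324 -0.    ]
 [-0.      0.     -1.    ]] [ 0.2259 -0.5828  0.2279]
```

View pics/both.png

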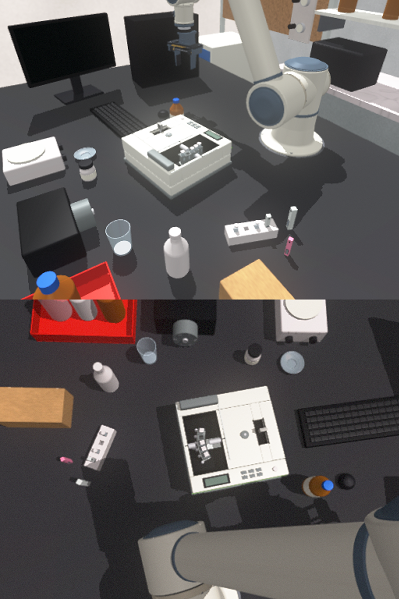

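The view shows the photometer in the middle, with the block at scene (320,298) and several filter-like things near it. I'll enlarge the saved pictures.

```bash
python3 - <<'E'
from h import *
a=cv2.imread("pics/raw_scene.png");b=cv2.imread("pics/raw_top.png")
f=lambda i,x0,y0,x1,y1:cv2.resize(i[y0:y1,x0:x1],(400,300),interpolation=cv2.INTER_CUBIC)
cv2.imwrite("pics/crop.png",np.vstack([np.hstack([f(a,280,255,400,345),f(b,70,160,166,244)]),np.hstack([f(a,150,140,302,254),f(b,220,110,380,250)])]))
E
```

```text
(no output)
```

View pics/crop.png

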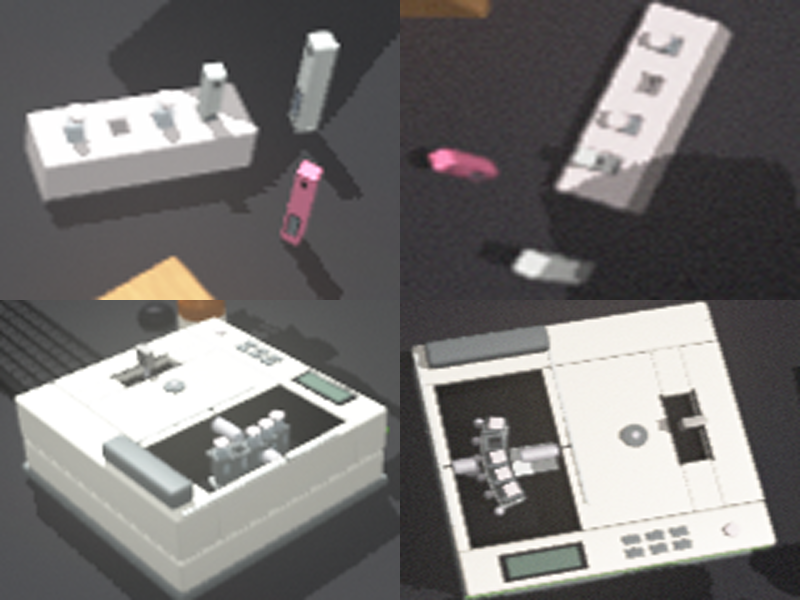

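Filter candidates, in scene pixels:
- **Pink (370,314):** excluded.
- **Tall pale one on the bench (374,280):** larger, and not in the block.
- **Frame in the block's end hole (342,286):** the smaller non-pink one, in the block. This is the filter.

The empty cell looks about one notch to the +x side of the beam. I'll move above the filter.

step_arm(
  rows=[
    [[0.3,300,-420,0,20],[0.3,300,-420,0,20],[0.3,300,-420,0,20],[0.3,300,-420,0,20],[0.3,300,-420,0,20],[0.3,300,-420,0,20],[0.3,300,-420,0,20],[0.3,300,-420,0,20],[0.3,559,-787,0,41],[0.3,559,-787,0,41]],
  ],
)

```text
clock: 2.15
ee_pos: [0.3742, -0.0089, 0.2282]
orientation: [[0.967, -0.255, 0.001], [-0.255, -0.967, -0.0], [0.001, -0.0, -1.0]]
force: [1.3, -0.7, 0.9]
opening: 0.7
finger_force: 0.0
```

```bash
python3 - <<'E'
from h import *
np.set_printoptions(precision=4,suppress=True)
s=r.sense();R=np.array(s["orientation"]);p=np.array(s["ee_pos"]);print(s["clock"],p,R[:,:2])
print("to filter, tool axes mm",R.T@(np.array([.464,.353,.2])-p)*1e3)
y=np.degrees(np.arctan2(R[1,0],R[0,0]));print("roll",y+20)
E
```

```text
2.15 [ 0.3742 -0.0089  0.2282] [[ 0.9668 -0.2554]
 [-0.2554 -0.9668]
 [ 0.001  -0.    ]]
to filter, tool axes mm [  -5.653  -372.8399   28.2437]
roll 5.199867279793093
```

step_arm(
  rows=[
    [[0.3,-6,-370,10,5],[0.3,-6,-370,10,5],[0.3,-6,-370,10,5],[0.3,-6,-370,10,5],[0.3,-6,-370,10,5],[0.3,-6,-370,10,5],[0.3,-6,-370,10,5],[0.3,-6,-370,10,5],[0.3,-6,-370,10,5],[0.3,-6,-370,10,5]],
  ],
)

```text
clock: 3.4
ee_pos: [0.4612, 0.3482, 0.2182]
orientation: [[0.942, -0.336, 0.0], [-0.336, -0.942, 0.0], [0.0, -0.0, -1.0]]
force: [0.1, 0.9, 1.0]
opening: 0.702
finger_force: 0.0
```

```bash
python3 - <<'E'
from h import *
np.set_printoptions(precision=4,suppress=True)
s=r.sense();R=np.array(s["orientation"]);p=np.array(s["ee_pos"]);print(s["clock"],p,R[:,:2])
M=cam("wrist");im=r.snapshot("wrist");cv2.imwrite("pics/raw_w1.png",im)
for t in("filter_mid","filter","block","cuvette_a"):
    for d in r.mark_of("wrist",t)[:3]:
        print(t,round(d["score"],2),np.array(d["point"]),proj(M,d["point"]).round())
show("w1.png",im,None,1.3)
E
```

```text
3.4 [0.4612 0.3482 0.2182] [[ 0.9419 -0.336 ]
 [-0.336  -0.9419]
 [ 0.0001 -0.0001]]
filter_mid 0.7 [0.4634 0.3502 0.0412] [252. 178.]
filter_mid 0.7 [0.3858 0.3752 0.0454] [254. 243.]
filter_mid 0.6 [0.4612 0.4407 0.0377] [183. 203.]
filter 0.77 [ 0.3893  0.3813 -0.0025] [249. 227.]
filter 0.64 [0.4595 0.3535 0.013 ] [251. 177.]
filter 0.55 [0.4641 0.4395 0.0046] [189. 194.]
block 0.91 [ 0.5074  0.335  -0.0023] [252. 135.]
cuvette_a 0.5 [0.5519 0.3207 0.0091] [250.  97.]
cuvette_a 0.41 [0.4938 0.3388 0.0109] [252. 147.]
```

View pics/w1.png

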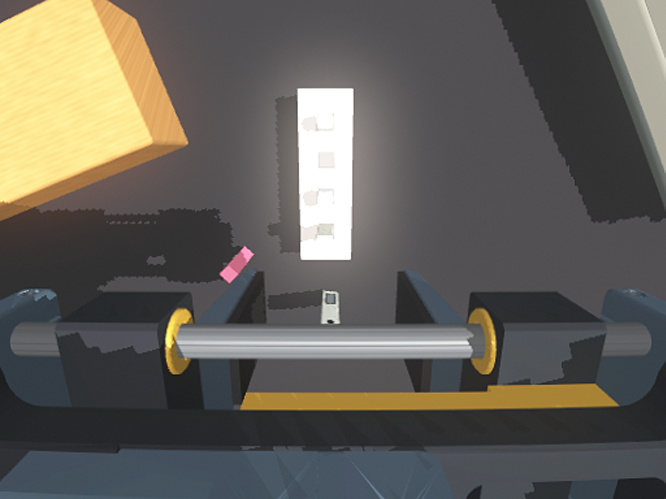

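The block is in line with the tool axes, with the filter in its near hole (252,178). I'll check this against the block's top-face corners.

```bash
python3 - <<'E'
from h import *
np.set_printoptions(precision=4,suppress=True)
M=cam("wrist");im=cv2.imread("pics/raw_w1.png")
m=(im.min(2)>200).astype(np.uint8);m[:60]=0;m[205:]=0;m[:,:220]=0;m[:,280:]=0
n,l,st,_=cv2.connectedComponentsWithStats(m);k=1+st[1:,4].argmax()
c=cv2.findContours((l==k).astype(np.uint8),0,2)[0][0]
P=np.array([atz(M,q,.036)[:2] for q in c[:,0,:].astype(float)])
b=cv2.minAreaRect((P*1000).astype(np.float32));print(b,st[k])
s=r.sense();R=np.array(s["orientation"]);p=np.array(s["ee_pos"])
C=np.array(b[0])/1e3;u=R[:2,0]/np.linalg.norm(R[:2,0])
f=C-.048*u;print("filter",f,"tool mm",(R.T@np.array([*(f-p[:2]),.075-p[2]]))*1e3)
E
```

```text
((508.7123107910156, 337.01971435546875), (46.972869873046875, 149.58724975585938), 70.33004760742188) [ 229   68   43  132 5344]
filter [0.4635 0.3531] tool mm [  0.7707  -4.7859 143.0391]
```

step_arm(
  rows=[
    [[0.5,1,-5,50,0],[0.5,1,-5,100,0],[0.5,1,-5,130,0],[0.5,1,-5,143,0],[0.5,1,-5,143,0],[1,1,-5,143,0],[1,1,-5,143,0],[1,1,-5,143,0],[1,1,-5,143,0],[1,1,-5,143,0]],
  ],
)

```text
clock: 4.9
ee_pos: [0.464, 0.3536, 0.0753]
orientation: [[0.942, -0.335, 0.001], [-0.335, -0.942, 0.0], [0.0, -0.001, -1.0]]
force: [0.1, -0.5, 5.3]
opening: 0.128
finger_force: 30.0
```

Gripped: 0.128 × 91 mm ≈ 12 mm. I'll lift and carry it to just short of the changer for a look.

step_arm(
  rows=[
    [[1,0,0,-40,0],[1,0,0,-80,0],[1,0,0,-120,0],[1,40,100,-180,-10],[1,121,339,-180,-21],[1,121,339,-180,-21],[1,121,339,-180,-21],[1,121,339,-180,-21],[1,121,339,-180,-21],[1,121,339,-180,-21]],
  ],
)

```text
clock: 6.15
ee_pos: [0.4642, -0.0102, 0.2553]
orientation: [[1.0, 0.02, 0.001], [0.02, -1.0, -0.001], [0.001, 0.001, -1.0]]
force: [0.5, 0.9, -0.1]
opening: 0.128
finger_force: 29.9
```

```bash
python3 - <<'E'
from h import *
np.set_printoptions(precision=4,suppress=True)
s=r.sense();R=np.array(s["orientation"]);p=np.array(s["ee_pos"]);print(s["clock"],p,R[:,:2],s["opening"])
M=cam("wrist");im=r.snapshot("wrist");cv2.imwrite("pics/raw_w2.png",im)
for t in("cell","pad","photometer","changer","lever","beam","filter_mid"):
    for d in r.mark_of("wrist",t)[:2]:
        print(t,round(d["score"],2),np.array(d["point"]),proj(M,d["point"]).round())
show("w2.png",im,None,1.5)
E
```

```text
6.15 [ 0.4642 -0.0102  0.2553] [[ 0.9998  0.0197]
 [ 0.0197 -0.9998]
 [ 0.0006  0.0008]] 0.12796195147669198
cell 0.95 [ 0.5286 -0.0081  0.1124] [253. 124.]
pad 0.85 [ 0.5557 -0.2048  0.1353] [463. 101.]
photometer 0.68 [ 0.5301 -0.1079 -0.0015] [324. 122.]
beam 0.77 [ 0.5148 -0.0118  0.1145] [256. 138.]
filter_mid 0.73 [ 0.4691 -0.0123  0.2194] [257. 215.]
```

View pics/w2.png

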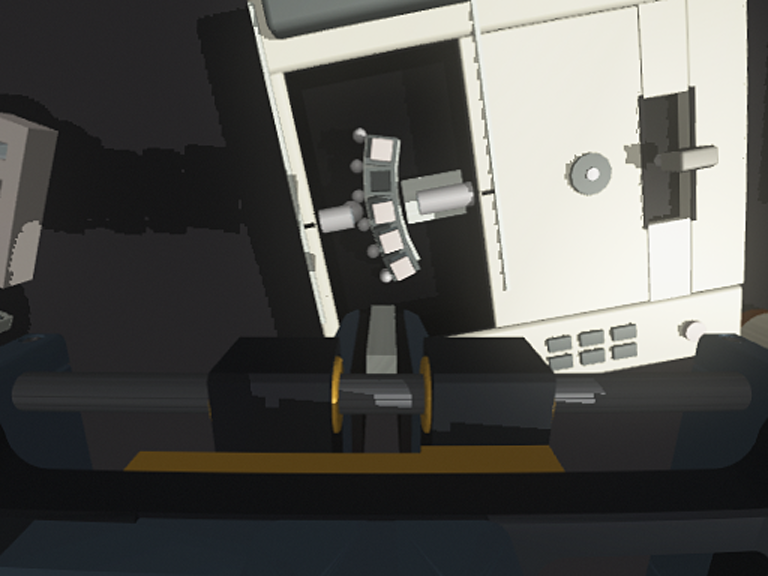

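The empty cell is at (380,181) in the enlarged view, i.e. (253,121) in the picture. The pointer marks are at (309,226) and (488,192), and the cell at the beam holds a cuvette, so one click is needed. Next I measure the cell, the beam line and the held foot precisely.

```bash
python3 - <<'E'
from h import *
np.set_printoptions(precision=4,suppress=True)
s=r.sense();R=np.array(s["orientation"]);p=np.array(s["ee_pos"]);M=cam("wrist")
im=cv2.imread("pics/raw_w2.png")
f=lambda x0,y0,x1,y1:cv2.resize(im[y0:y1,x0:x1],(400,400),interpolation=cv2.INTER_CUBIC)
cv2.imwrite("pics/w2c.png",np.hstack([f(225,80,295,150),f(220,185,290,255)]))
print("foot corners pred",[proj(M,p+R@np.array([a,b,.065])) .round(1) for a in(.006,-.006) for b in(-.006,.006)])
print("marks",atz(M,(309/1.5,226/1.5),.115),atz(M,(488/1.5,192/1.5),.115))
print("cell",atz(M,(253.3,120.7),.107))
print("nb",atz(M,(381/1.5,150/1.5),.124),atz(M,(382/1.5,210/1.5),.124))
E
```

```text
foot corners pred [array([246.1, 201.9]), array([261.1, 201.9]), array([246.3, 216. ]), array([261., 216.])]
marks [0.5008 0.0445 0.115 ] [ 0.5268 -0.0759  0.115 ]
cell [ 0.5317 -0.0032  0.107 ]
nb [ 0.5513 -0.0034  0.124 ] [ 0.5136 -0.0051  0.124 ]
```

View pics/w2c.png

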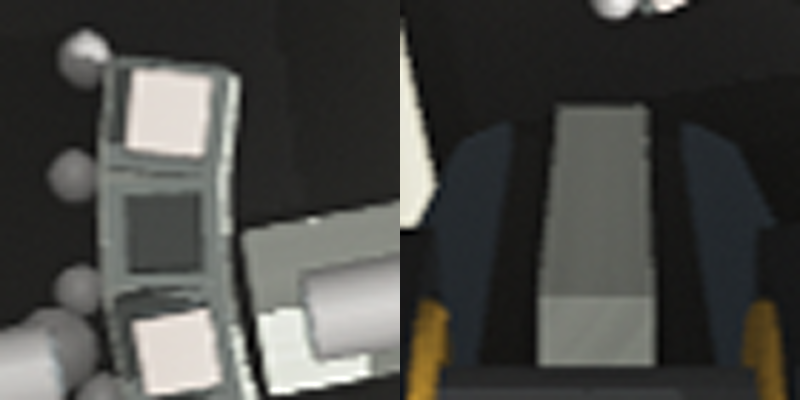

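step_arm(
  rows=[
    [[1,34,-3,0,-1],[1,68,-6,0,-2],[1,68,-6,0,-2],[1,68,-6,35,-2],[1,68,-6,60,-2],[1,68,-6,72,-2],[1,68,-6,72,-2],[1,68,-6,72,-2],[1,68,-6,72,-2],[1,68,-6,72,-2]],
  ],
)

```text
clock: 7.8
ee_pos: [0.5322, 0.0012, 0.1834]
orientation: [[0.998, 0.06, 0.001], [0.06, -0.998, -0.0], [0.001, 0.0, -1.0]]
force: [0.6, -0.6, -0.3]
opening: 0.13
finger_force: 29.9
```

```bash
python3 - <<'E'
from h import *
np.set_printoptions(precision=4,suppress=True)
s=r.sense();R=np.array(s["orientation"]);p=np.array(s["ee_pos"]);print(s["clock"],p,R[:,0],s["force"])
M=cam("wrist");im=r.snapshot("wrist");cv2.imwrite("pics/raw_w3.png",im)
for t in("cell",):
    for d in r.mark_of("wrist",t)[:2]:
        print(t,round(d["score"],2),np.array(d["point"]),proj(M,d["point"]).round())
c=proj(M,p+R@[0,0,.065]);print("foot",c,[proj(M,p+R@np.array([a,b,.065])) .round(1) for a in(.006,-.006) for b in(-.006,.006)])
x,y=c.astype(int)
print(x,y);y=min(y,344);show("w3.png",im,(x-40,y-40,x+40,y+40),7)
E
```

```text
7.8 [0.5322 0.0012 0.1834] [0.9982 0.0598 0.0008] [ 0.6281 -0.5909 -0.272 ]
cell 0.57 [ 0.5298 -0.0103  0.1093] [267. 209.]
cell 0.25 [0.5307 0.0001 0.1186] [255. 211.]
foot [253.566  208.9732] [array([246.1, 201.9]), array([261. , 201.8]), array([246.2, 216. ]), array([261., 216.])]
253 208
```

View pics/w3.png

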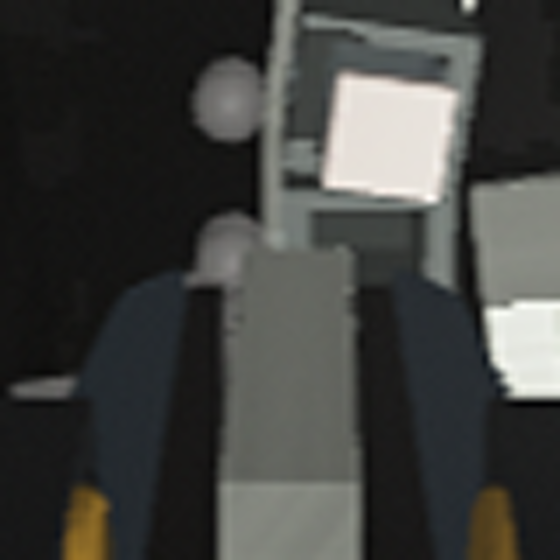

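The foot (crop 299) and the well's centre (crop 368) are about 8 mm apart sideways. My earlier measurement used a camera pose read after the arm had settled, so it was off. I'll redo it relative to the foot within this one picture.

```bash
python3 - <<'E'
from h import *
np.set_printoptions(precision=4,suppress=True)
s=r.sense();R=np.array(s["orientation"]);p=np.array(s["ee_pos"]);print(s["clock"],p,R[:,0],s["joint_vel"])
M=cam("wrist");im=r.snapshot("wrist");cv2.imwrite("pics/raw_w4.png",im)
a=cv2.imread("pics/raw_w3.png");print("shift",cv2.phaseCorrelate(a[150:200,150:380,1].astype(float),im[150:200,150:380,1].astype(float)))
E0=lambda u,v,z:(R.T@(atz(M,(213+u/7,168+v/7),z)-p))*1e3
print("mouth far edge L,R (tool mm)",E0(312,212,.107),E0(425,212,.107))
print("mouth center assuming", E0(368,212,.107)-[7,0,0])
print("foot far edge", E0(299,247,p[2]-.065))
print("cuv top", E0(393,137,.124))
print("outer walls at mouth", E0(275,235,.107),E0(455,235,.107))
g=im[168:248,213:293,1].astype(int)
print("row through mouth",g[36][40:66]);print(g[:36,52],g[36:42,52])
E
```

```text
7.9 [0.5321 0.0012 0.1832] [0.9982 0.0598 0.0004] [-0.0001  0.0029  0.0033 -0.0002 -0.0014 -0.001 ]
shift ((0.0637123057026372, -0.0733563784787492), 0.990997845056111)
mouth far edge L,R (tool mm) [ 5.7235  3.3298 76.2028] [ 5.714  16.8714 76.2034]
mouth center assuming [-1.281  10.0399 76.2031]
foot far edge [ 4.8111  1.7149 65.0021]
cuv top [19.2573 12.0122 59.2088]
outer walls at mouth [ 2.848  -1.11   76.2014] [ 2.8325 20.5277 76.2023]
row through mouth [102 102 102 101 103 103 102 101 103 106  81  50  52  53  52  52  54  52
  51  47  68 110 128 129  99  45]
[ 52  51  48 121 132 104  90  89  88  86 110 209 227 225 223 224 224 224
 224 224 223 224 224 225 225 224 234 165 120 129  63  68  69  69  69  57] [52 52 52 53 45 24]
```

step_arm(
  rows=[
    [[1,-1,4,0,0],[1,-1,8.4,0,0],[1,-1,8.4,0,0],[1,-1,8.4,0,0],[1,-1,8.4,4,0],[1,-1,8.4,6,0],[1,-1,8.4,6,0],[1,-1,8.4,6,0],[1,-1,8.4,6,0],[1,-1,8.4,6,0]],
  ],
)

```text
clock: 9.2
ee_pos: [0.5315, -0.0073, 0.177]
orientation: [[0.998, 0.06, 0.0], [0.06, -0.998, 0.0], [0.0, 0.0, -1.0]]
force: [0.4, 0.3, -1.0]
opening: 0.129
finger_force: 29.9
```

```bash
python3 - <<'E'
from h import *
np.set_printoptions(precision=4,suppress=True)
s=r.sense();R=np.array(s["orientation"]);p=np.array(s["ee_pos"]);print(s["clock"],p,R[:,0],s["force"])
im=r.snapshot("wrist");cv2.imwrite("pics/raw_w5.png",im)
show("w5.png",im,(213,168,293,248),7)
g=im[168:248,213:293,1].astype(int)
for k in(28,30,31,32,33,34,35): print(k,g[k][30:62])
E
```

```text
9.2 [ 0.5315 -0.0073  0.177 ] [0.9982 0.0598 0.0001] [ 0.4151  0.3219 -1.0241]
28 [ 85  66  67  64 104 128 124 123 109 105 112 110 106 105 110 113 189 233
 235 235 238 238 186 130 133 113  63  17  57 117 139 137]
30 [ 85  66  67  67  61  60  62  61  91 110 110 110 111 111 112 111 111 109
 109 106 102 112 124 125 127 117  68  16  32 102 137 138]
31 [ 85  66  67  65  56  61  67  66  65  62  63  64  63  63  63  64  65  63
  64  60  56 100 127 126 127 117  68  17  22  95 135 138]
32 [ 85  65  67  63  57  62  67  66  66  66  67  68  67  67  67  66  67  67
  68  64  60 102 128 126 127 117  70  17  23  95 136 136]
33 [ 85  65  68  64  57  62  67  66  67  68  67  67  68  67  67  67  69  68
  67  64  60 103 129 125 128 118  70  18  16  90 134 137]
34 [ 85  65  67  63  56  61  66  67  66  67  66  66  67  67  65  66  66  66
  67  64  58 102 128 127 127 117  70  18  17  86 132 138]
35 [ 83  66  66  63  74  84  83  85  84  85  85  85  86  86  86  85  84  85
 108  94  58 101 126 124 126 116  70  19  18  61 119 141]
```

View pics/w5.png

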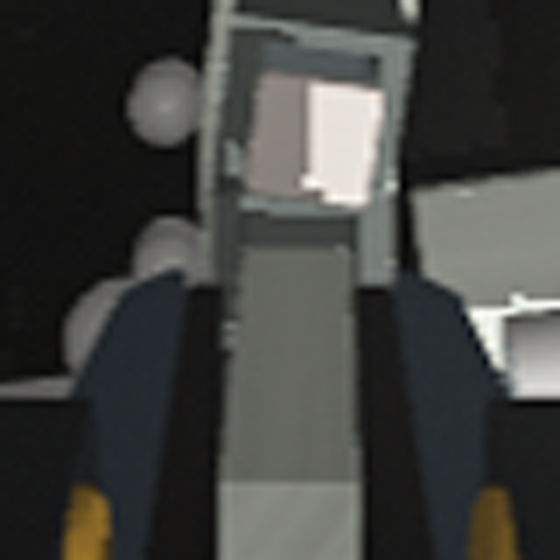

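```bash
python3 - <<'E'
from h import *
np.set_printoptions(precision=2,suppress=True)
s=r.sense();R=np.array(s["orientation"]);p=np.array(s["ee_pos"]);M=cam("wrist");print(p*1e3,s["clock"])
T=lambda c,v,z:(R.T@(atz(M,(213+c,168+v),z)-p))*1e3
print("mouth far L/R",T(33.6,30.5,.107),T(50.9,30.5,.107))
print("foot far L/R",T(33.8,34.6,p[2]-.065),T(49.4,34.6,p[2]-.065))
E
```

```text
[531.56  -7.25 177.  ] 9.25
mouth far L/R [ 7.33 -5.71 70.  ] [ 7.32  8.42 70.  ]
foot far L/R [ 5.37 -5.44 65.  ] [ 5.36  7.07 65.  ]
```

step_arm(
  rows=[
    [[1,0.4,0.5,0,1.5],[1,0.4,0.5,2,1.5],[1,0.4,0.5,4,1.5],[1,0.4,0.5,4.5,1.5],[1,0.4,0.5,5,1.5],[1,0.4,0.5,5.5,1.5],[1,0.4,0.5,6,1.5],[1,0.4,0.5,6.5,1.5],[1,0.4,0.5,7,1.5],[1,0.4,0.5,7,1.5]],
  ],
)

```text
clock: 10.5
ee_pos: [0.5319, -0.0077, 0.1699]
orientation: [[0.999, 0.034, -0.0], [0.034, -0.999, 0.0], [-0.0, -0.0, -1.0]]
force: [-0.2, -0.5, -0.9]
opening: 0.125
finger_force: 29.9
```

step_arm(
  rows=[
    [[1,0,0,0.5,0],[1,0,0,1,0],[1,0,0,1.5,0],[1,0,0,2,0],[1,0,0,2.5,0],[1,0,0,3,0],[1,0,0,3.5,0],[1,0,0,4,0],[1,0,0,4,0],[1,0,0,4,0]],
  ],
)

```text
clock: 11.75
ee_pos: [0.532, -0.0077, 0.1659]
orientation: [[0.999, 0.034, -0.0], [0.034, -0.999, 0.0], [-0.0, -0.0, -1.0]]
force: [0.2, -0.0, -0.6]
opening: 0.127
finger_force: 29.9
```

The foot is 6 mm into the well with no contact force, so I continue.

step_arm(
  rows=[
    [[1,0,0,2,0],[1,0,0,4,0],[1,0,0,6,0],[1,0,0,8,0],[1,0,0,10,0],[1,0,0,12,0],[1,0,0,14,0],[1,0,0,16,0],[1,0,0,18,0],[1,0,0,18,0]],
  ],
)

```text
clock: 13.0
ee_pos: [0.5318, -0.0077, 0.1478]
orientation: [[0.999, 0.034, -0.0], [0.034, -0.999, 0.0], [-0.0, -0.0, -1.0]]
force: [0.3, -0.2, -1.3]
opening: 0.132
finger_force: 29.9
```

step_arm(
  rows=[
    [[1,0,0,1,0],[1,0,0,2,0],[1,0,0,3,0],[1,0,0,3.5,0],[1,0,0,4,0],[1,0,0,4.3,0],[1,0,0,4.6,0],[1,0,0,5,0],[1,0,0,5,0],[1,0,0,5,0]],
  ],
)

```text
clock: 14.25
ee_pos: [0.5319, -0.0077, 0.1429]
orientation: [[0.999, 0.034, -0.0], [0.034, -0.999, 0.0], [-0.0, -0.0, -1.0]]
force: [0.3, -0.4, -0.1]
opening: 0.122
finger_force: 29.9
```

Home to within about 1 mm. I'll release, rise and go to the lever with the fingers shut.

step_arm(
  rows=[
    [[0.6,0,0,5,0],[0.6,0,0,0,0],[0.6,0,0,0,0],[0.6,0,0,-30,0],[0.6,0,0,-60,0],[0.6,-20,60,-60,-4],[1,-62,198,-60,-9],[1,-62,198,-60,-9],[1,-62,198,-60,-9],[1,-62,198,-60,-9]],
  ],
)

```text
clock: 15.5
ee_pos: [0.4763, -0.209, 0.203]
orientation: [[0.982, 0.187, 0.0], [0.187, -0.982, -0.0], [0.0, 0.0, -1.0]]
force: [-0.5, 0.4, -0.2]
opening: 0.012
finger_force: 0.0
```

step_arm(
  rows=[
    [[1,0,0,0,0],[1,0,0,0,0],[1,0,0,0,0],[1,0,0,0,0],[1,0,0,0,0],[1,0,0,0,0],[1,0,0,0,0],[1,0,0,0,0],[1,0,0,0,0],[1,0,0,0,0]],
  ],
)

```text
clock: 16.75
ee_pos: [0.4766, -0.2077, 0.2029]
orientation: [[0.982, 0.19, -0.0], [0.19, -0.982, 0.0], [-0.0, -0.0, -1.0]]
force: [0.1, 0.4, -0.4]
opening: 0.005
finger_force: 0.0
```

```bash
python3 - <<'E'
from h import *
np.set_printoptions(precision=4,suppress=True)
s=r.sense();R=np.array(s["orientation"]);p=np.array(s["ee_pos"]);print(s["clock"],p,R[:,0],s["opening"])
M=cam("wrist");im=r.snapshot("wrist");cv2.imwrite("pics/raw_w6.png",im);np.save("M6.npy",np.array([*M],dtype=object),allow_pickle=True)
for t in("pad","filter_mid","cell","lever","beam"):
    for d in r.mark_of("wrist",t)[:2]:
        print(t,round(d["score"],2),np.array(d["point"]),proj(M,d["point"]).round())
show("w6.png",im,None,1.5)
E
```

```text
16.75 [ 0.4766 -0.2077  0.2029] [ 0.9819  0.1896 -0.0001] 0.0050384038019326794
pad 0.88 [ 0.552  -0.2043  0.1348] [268. 113.]
filter_mid 0.79 [ 0.5323 -0.0093  0.1044] [39. 94.]
cell 0.55 [ 0.5277 -0.0084  0.1105] [33. 99.]
beam 0.82 [ 0.5138 -0.0124  0.1151] [ 34. 117.]
```

View pics/w6.png

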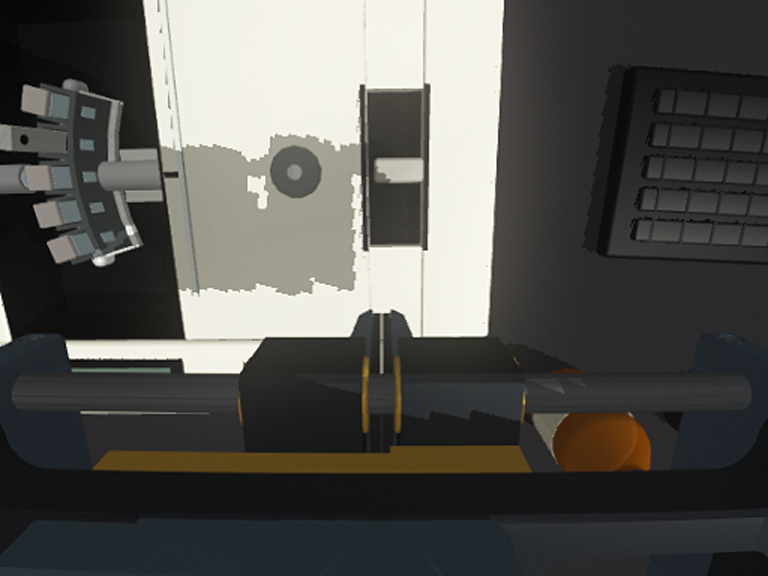

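The slot is upright in the picture, so the tool is in line with the photometer (yaw ≈ 11°). The pad top is at (400,170) in the view. At upper left the filter stands in its cell at (35,138), and the beam is at (115,175).

```bash
python3 - <<'E'
from h import *
np.set_printoptions(precision=2,suppress=True)
s=r.sense();R=np.array(s["orientation"]);p=np.array(s["ee_pos"]);M=cam("wrist")
T=lambda u,v,z:(R.T@(atz(M,(u/1.5,v/1.5),z)-p))*1e3
for q in((374,182),(423,182),(374,158),(423,158)): print("pad top corner",T(*q,.145))
print("slot",T(397,90,.115),T(397,247,.115))
print("net pad",R.T@(np.array([.552,-.2043,.1348])-p)*1e3)
u=R[:2,0];f=np.array([.5320,-.0077]);b=np.array([.5138,-.0124]);print("filter-beam along ph x mm",(f-b)@u*1e3)
E
```

```text
pad top corner [68.92 -2.81 57.92]
pad top corner [68.91 20.82 57.92]
pad top corner [80.07 -2.75 57.92]
pad top corner [80.07 20.57 57.92]
slot [115.49   8.98  87.92] [32.17  9.64 87.92]
net pad [74.63 10.98 68.12]
filter-beam along ph x mm 18.76113778127464
```

step_arm(
  rows=[
    [[1,20,9,20,0],[1,35,9,40,0],[1,42,9,55,0],[1,42,9,62,0],[1,42,9,62,0],[1,44,9,62,0],[1,46,9,62,0],[1,48,9,62,0],[1,50,9,62,0],[1,50,9,62,0]],
  ],
)

```text
clock: 18.3
ee_pos: [0.5276, -0.207, 0.141]
orientation: [[0.982, 0.19, 0.0], [0.19, -0.982, -0.0], [0.0, 0.0, -1.0]]
force: [-0.3, -0.4, 0.5]
opening: 0.003
finger_force: 0.1
```

step_arm(
  rows=[
    [[1,1.5,0,0,0],[1,3,0,0,0],[1,4.5,0,0,0],[1,6,0,0,0],[1,7.5,0,0,0],[1,9,0,0,0],[1,10,0,0,0],[1,10,0,0,0],[1,10,0,0,0],[1,10,0,0,0]],
  ],
)

```text
clock: 19.55
ee_pos: [0.5368, -0.2052, 0.1409]
orientation: [[0.982, 0.19, -0.001], [0.19, -0.982, 0.0], [-0.001, -0.0, -1.0]]
force: [-5.7, -4.1, 2.3]
opening: 0.003
finger_force: 3.3
```

step_arm(
  rows=[
    [[1,0.5,0,0,0],[1,1,0,0,0],[1,1.5,0,0,0],[1,1.5,0,0,0],[1,1.5,0,0,0],[1,1.5,0,0,0],[1,1.5,0,0,0],[1,1.5,0,0,0],[1,1.5,0,0,0],[1,1.5,0,0,0]],
  ],
)

```text
clock: 20.8
ee_pos: [0.5382, -0.2048, 0.1408]
orientation: [[0.982, 0.19, -0.001], [0.19, -0.982, 0.0], [-0.001, -0.0, -1.0]]
force: [-6.8, -3.0, 3.1]
opening: 0.0
finger_force: 3.6
```

```bash
cat > chk.py <<'E'
from h import *
np.set_printoptions(precision=4,suppress=True)
s=r.sense();R=np.array(s["orientation"]);print(s["clock"],"tool force",R.T@np.array(s["force"]))
M=cam("wrist");im=r.snapshot("wrist");cv2.imwrite("pics/chk_%.2f.png"%s["clock"],im)
for t in("filter_mid","cell","beam"):
    for d in r.mark_of("wrist",t)[:1]: print(t,round(d["score"],2),np.array(d["point"]),proj(M,d["point"]).round())
E
python3 chk.py
```

```text
20.8 tool force [-7.2207  1.6921 -3.0506]
```

step_arm(
  rows=[
    [[1,0.5,0,0,0],[1,1,0,0,0],[1,1.5,0,0,0],[1,1.5,0,0,0],[1,1.5,0,0,0],[1,1.5,0,0,0],[1,1.5,0,0,0],[1,1.5,0,0,0],[1,1.5,0,0,0],[1,1.5,0,0,0]],
  ],
)

```text
clock: 22.25
ee_pos: [0.5401, -0.2045, 0.1409]
orientation: [[0.982, 0.19, -0.0], [0.19, -0.982, 0.0], [-0.0, -0.0, -1.0]]
force: [-3.8, 1.9, 0.6]
opening: 0.006
finger_force: 2.0
```

step_arm(
  rows=[
    [[1,0.5,0,0,0],[1,1,0,0,0],[1,1.5,0,0,0],[1,1.5,0,0,0],[1,1.5,0,0,0],[1,1.5,0,0,0],[1,1.5,0,0,0],[1,1.5,0,0,0],[1,1.5,0,0,0],[1,1.5,0,0,0]],
  ],
)

```text
clock: 23.5
ee_pos: [0.5415, -0.2042, 0.1409]
orientation: [[0.982, 0.19, -0.0], [0.19, -0.982, 0.0], [-0.0, -0.0, -1.0]]
force: [-5.0, 0.6, 0.3]
opening: 0.003
finger_force: 2.3
```

The force dropped from 7.2 to 3.4 N, which is one click. I'll back off and rise to look.

step_arm(
  rows=[
    [[1,-6,0,0,0],[1,-15,0,0,0],[1,-30,0,0,0],[1,-40,0,0,0],[1,-50,0,-20,0],[1,-70,-20,-62,0],[1,-70,-80,-100,0],[1,-70,-80,-100,0],[1,-70,-80,-100,0],[1,-70,-80,-100,0]],
  ],
)

```text
clock: 24.75
ee_pos: [0.4577, -0.1397, 0.2402]
orientation: [[0.982, 0.189, -0.001], [0.189, -0.982, 0.0], [-0.001, -0.0, -1.0]]
force: [0.5, -0.2, -0.5]
opening: 0.005
finger_force: 0.0
```

```bash
python3 chk.py; python3 - <<'E'
import cv2,glob
im=cv2.imread(sorted(glob.glob("pics/chk_*.png"))[-1])
cv2.imwrite("pics/fin.png",cv2.resize(im[60:230,60:300],None,fx=3,fy=3,interpolation=cv2.INTER_CUBIC))
E
```

```text
24.75 tool force [0.4895 0.3217 0.5436]
filter_mid 0.9 [ 0.5123 -0.0137  0.1047] [138. 111.]
cell 0.88 [ 0.5103 -0.0139  0.1115] [135. 113.]
beam 0.97 [ 0.5191 -0.0092  0.1131] [131. 103.]
```

View pics/fin.png

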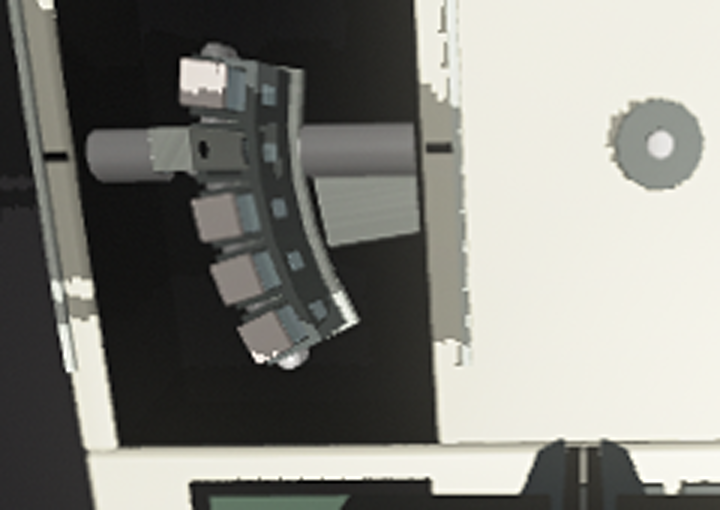

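The filter lies in line with both lens barrels and the pointer marks at crop (55,156) and (440,148), seated level in its cell. The robot touches nothing, so I hand in.

```bash
python3 -c "
from cell import r
print(r.sign_off())"
```

```text
the job is handed in; nothing more can be done
None
```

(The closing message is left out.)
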